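Find the sound reel brake by its hand lever and keep it on

ROBOT

A 6-joint arm with a two-finger parallel gripper is mounted at the origin on a cart in front of the work surface, level with it; the furniture and walls round the work are solid. World frame = base frame: x ahead of the robot, y to its left, z up, the work surface at z = 0. Lengths are in m, angles in rad, forces in N, time in s.
With the tool pointing down it reaches from about 0.225 to 0.875 m from the base axis. Payload 3.4 kg.
Tool frame: the origin (TCP) lies midway between the tips of the shut fingers; the grasp point (between the pads) lies 19 mm behind it; z points along the fingers, y is the line along which they close (so a half turn about z gives the same grasp; the last joint's range is limited). The gripper opens to 85 mm and grips with 20 to 120 N. Pads are 22 mm wide; open, the fingers measure 114 mm over their backs; the gripper's body (76 mm by 85 mm) begins 54 mm behind the grasp point. The pads swing forward as they close: fully open they stand 13 mm farther back than shut.
Start: joints at [1.013, 0.276, 1.505, -0, 1.361, -0.121], TCP at [0.243, 0.521, 0.231] pointing down, gripper open.
Joint ranges: [-2.89, 2.89], [-0.75, 2.08], [0.22, 2.7], [-1.18, 4.32], [0.11, 2.71], [-2.7, 2.7]. Speed limits (rad/s): [2.57, 2.57, 3.14, 3.14, 3.14, 3.14].

INTERFACE

Orientations are given as a rotation vector (axis times angle).
In Python, from bench import robot gives the robot as it stands.
- The arm moves only by the shell command python3 nudge.py [OPENING] [FORCE], which reads ROWS from standard input. ROWS is a JSON list that holds a single list of rows (three levels of brackets), with 1 to 20 rows, each of 4 numbers: dx, dy, dz in shares of 80 cm (1.0 is 80 cm), then a turn about the tool's z in normalised numbers (1 is 2 pi rad); each row shifts and turns the commanded pose from where the row before left it, along the tool's axes as they then stand; what a row does not reach is not made up. A row lasts 1/12 s, in which the tool goes at most 0.0417 m and 0.125 rad, less where a joint would pass 70% of its speed; a pose out of reach is approached as far as the arm can. OPENING is the finger opening in m, set as the command begins (- or left out keeps the last). The fingers move at their own pace and stop on an object; FORCE is the grip in N (left out, the last holds). Time passes only in rows, so rows that do not move let the fingers close. It prints the time, the measured TCP pose, the force, the opening and the grip force at its end. Input that does not fit is refused with a message, and nothing moves.
- robot.get_obs(): the state, without advancing time (a new reading comes with each control period).
- robot.grab_frame(name): name is "scene" or "side" or "wrist"; returns the picture (420x560x3 uint8, blue, green, red); there is no depth.
- robot.camera_model(name): a dict with "K" (3x3 intrinsics, pixels), "origin" and "rotation" of the camera in the world; the wrist camera has in their place "hand_eye" (4x4, takes a point from camera to tool coordinates, whose origin is the TCP and whose axes are the flange's). Camera axes: x right, y up, looking along -z (the intrinsics and any distortion apply to the point x, -y, -z); pixel columns grow to the right and rows downward; lengths in m; the calibration is good to about 2 mm. A picture is of the moment at which its call begins: read the wrist's pose just before it. camera_model takes no time and is no camera call.
- robot.hand_in(): hands the job in; it is judged then, once.
The state is a dict: "time": time; "joint_positions": joint angles; "joint_vel": joint speeds; "joint_efforts": joint torques, N m; "eef_pos": TCP position; "tcp_rot": TCP orientation; "force": force on the tool from outside, world axes, zero at the start; "wrist_torque": the same for the moment, N m; "opening": finger opening in m; "grip_force": force on a finger pad.
Only numpy, scipy, OpenCV 4.12 (cv2) and the standard library are available. Lean on these libraries where they do the work, as an engineer would, in place of code of your own. Each camera call takes 0.05 s, during which the arm holds its last target. There are 200 camera calls.

TASK

Check both reel brakes on the wire stand, first the left, then the right: with the backs of your fingers press the hand lever firmly in towards the bar until it goes no farther, keep it there for a moment, and let it out again. The sound brake's lever stops well short of the bar, the other runs right in to it: finish while holding the sound one firmly pressed in, the other out, so that its reel stays braked for threading. Nothing is pinched, squeezed or forced, and the things lying about stay where they are.

Things in the scene. Friction and masses are not known exactly. Their poses are not given: they have to be found in the camera images.
- stand: two-reel wire stand, screwed down: grey foot plate 155 x 240 x 8 mm, a stem with a level steel bar, behind the bar two grey brake housings with copper wire reels on top (138 mm high, from 20 mm behind the bar's axis). A hand lever on the robot's side of either end of the bar. Origin: on the bench below the bar's middle; x from the bar to the reels, y along the bar to the left, z up
- handlebar: the fixed bar, 370 mm long along the stand's y, its axis 100 mm above the bench, level with the levers, with ribbed black rubber grips 30 mm thick at its ends and the clamps that carry the levers; origin and axes as the stand's. The fingers need not touch it
- brake_left (a joint): left lever's hinge, rad: 0 sprung fully out, 0.412 against the bar. Light return spring, under 2 N at the press point; a firm press is 10 to 20 N. The sound brake's lever meets its push-rod between 0.11 and 0.18 and goes stiff there (some 1.7 N per mm; 0.15 to 0.30 under a firm press); the other stays light and stops rigidly at the bar. Which is which varies.
- brake_left_press (a point): press point on the left hand lever, on its face away from the bar, mid height, 30 mm from the ball end. The lever is a level aluminium rod 13 mm thick. The frame turns with it: y level, away from the bar (press along -y), x along the lever to the left, z up. From out to the bar the point moves 43 mm. Nothing stands above it or on the robot's side of it; foot plate 92 mm below.
- brake_left_pin (a point): the left lever's upright pivot pin, at the lever's mid height, 105 mm from the press point towards the middle of the bar and 30 mm on the robot's side of the bar's axis; the lever turns level about it. Same axes as the press point.
- brake_right (a joint): right lever's hinge, rad: 0 sprung fully out, 0.412 against the bar. Light return spring, under 2 N at the press point; a firm press is 10 to 20 N. The sound brake's lever meets its push-rod between 0.11 and 0.18 and goes stiff there (some 1.7 N per mm; 0.15 to 0.30 under a firm press); the other stays light and stops rigidly at the bar. Which is which varies.
- brake_right_press (a point): press point on the right hand lever, on its face away from the bar, mid height, 30 mm from the ball end. The lever is a level aluminium rod 13 mm thick. The frame turns with it: y level, away from the bar (press along -y), x along the lever to the left, z up. From out to the bar the point moves 43 mm. Nothing stands above it or on the robot's side of it; foot plate 92 mm below.
- brake_right_pin (a point): the right lever's upright pivot pin, at the lever's mid height, 105 mm from the press point towards the middle of the bar and 30 mm on the robot's side of the bar's axis; the lever turns level about it. Same axes as the press point.
- hex_key: a black hex key, 31 x 88 x 7 mm, lying near the middle of the bar, on the robot's side; a bystander, origin at the centre of its underside
- spanner: a combination spanner, 33 x 161 x 7 mm, lying at the right end of the bar; a bystander, origin at the centre of its underside
- screwdriver: a yellow-handled screwdriver, 190 x 29 x 27 mm, lying at the left end of the bar; a bystander, origin at the centre of its underside
- black_tape: a roll of black tape, 66 mm across, 19 mm high, at the left of the bench; a bystander, origin at the centre of its underside
- glue_bottle: a small white glue bottle, 31 mm across, 60 mm high, at the left of the bench; a bystander, origin at the centre of its underside
- roller: a white nylon guide roller, 40 mm across, 16 mm high, at the right of the bench; a bystander, origin at the centre of its underside

How it is judged:
By the outcome, as a careful person would: the job done as asked, in the order asked, and still so for the second after the job is handed in, while the arm keeps its last pose, push and grip.
It also fails if it takes over 72 s, if anything falls off the work surface, if the arm or the gripper's body presses on something with over 40 N, if the wrist force passes 120 N, or if a joint passes its speed limit or range.

## Working session

There is one attempt and no reset: what is moved stays moved. The work goes in short steps, Python scripts to look and compute and a shell command to move; the robot and the scene stay as the last step left them, time stands still between calls to the robot, and variables do not carry over. Pictures are saved under pics/ and viewed, at most 10 in all, crops included, and the job is handed in when it is done.

```bash
ls; mkdir -p pics
python3 - <<'E'
from bench import robot
import cv2,numpy as np
o=robot.get_obs();print(o)
for n in("scene","side"):
    cv2.imwrite(f"pics/{n}0.png",robot.grab_frame(n));m=robot.camera_model(n);print(n,m)
print(robot.camera_model("wrist"))
E
```

```text
bench.py
nudge.py
pics
{'time': 0.0, 'joint_positions': array([ 1.01300540e+00,  2.76595495e-01,  1.50613788e+00, -1.24696844e-05,
        1.36072930e+00, -1.21020786e-01]), 'joint_vel': array([-0.00054169, -0.0004287 , -0.00085847,  0.00040665, -0.00138738,
       -0.00021423]), 'joint_efforts': array([ 2.86514542e-04, -4.16783059e+01, -2.45803910e+01, -3.17765534e-04,
        1.07578209e-02, -1.21754367e-07]), 'eef_pos': array([0.24296429, 0.52054788, 0.23043756]), 'tcp_rot': array([-6.80499859e-01, -3.06637856e+00,  2.77569149e-03]), 'force': array([ 0.06102309, -1.00697828, -0.29352856]), 'wrist_torque': array([ 0.02441573, -0.00389117,  0.07555404]), 'grip_force': 0.0, 'opening': 0.08506654510125675}
scene {'K': array([[420.68585911,   0.        , 280.66682008],
       [  0.        , 420.68585911, 212.33085453],
       [  0.        ,   0.        ,   1.        ]]), 'origin': array([-0.00912141, -0.82004982,  0.5214604 ]), 'rotation': array([ 1.12545337, -0.33957026, -0.53923873])}
side {'K': array([[415.68906223,   0.        , 286.04194103],
       [  0.        , 415.68906223, 209.48286659],
       [  0.        ,   0.        ,   1.        ]]), 'origin': array([ 0.20730637, -0.90620926,  0.58594364]), 'rotation': array([ 1.09397898, -0.20020648, -0.32971208])}
{'K': array([[297.87781717,   0.        , 281.02991349],
       [  0.        , 297.87781717, 207.95798471],
       [  0.        ,   0.        ,   1.        ]]), 'hand_eye': array([[ 1.48153086e-05,  9.57907059e-01,  2.87078503e-01,
         7.29581604e-02],
       [ 9.99999933e-01, -1.19553335e-04,  3.47311537e-04,
        -2.32619937e-04],
       [ 3.67013365e-04,  2.87078478e-01, -9.57906996e-01,
        -1.43073798e-01],
       [ 0.00000000e+00,  0.00000000e+00,  0.00000000e+00,
         1.00000000e+00]])}
```

View pics/scene0.png

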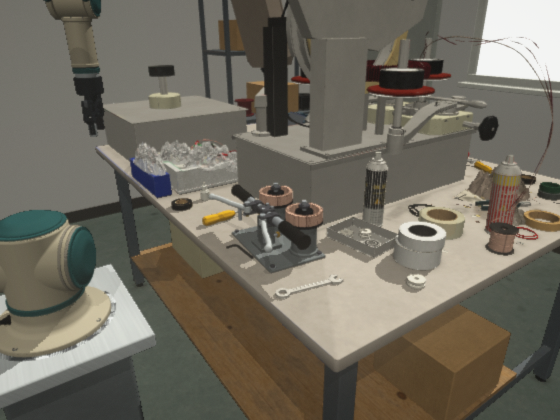

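View pics/side0.png

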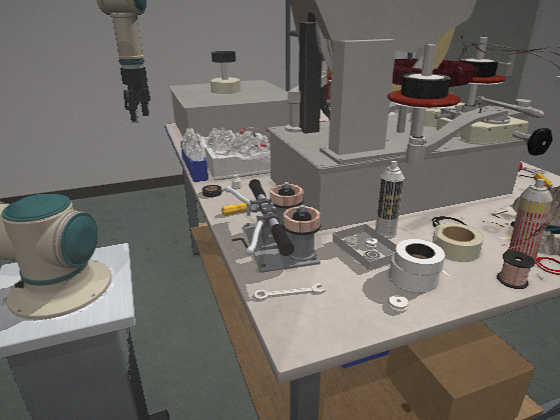

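Both views show the stand: in the scene view at about (275,225), and in the side view at about (275,225). The bar runs from (238,190) to (300,240) in the scene view, with the levers on its left. I'll enlarge both.

Run:
```python
import cv2,numpy as np
a=cv2.imread("pics/scene0.png")[170:290,190:340];b=cv2.imread("pics/side0.png")[165:285,210:340]
f=lambda i:cv2.resize(i,(0,0),fx=5,fy=5,interpolation=cv2.INTER_CUBIC)
cv2.imwrite("pics/c1.png",f(a));cv2.imwrite("pics/c2.png",f(b))
```

```text
(no output)
```

View pics/c1.png

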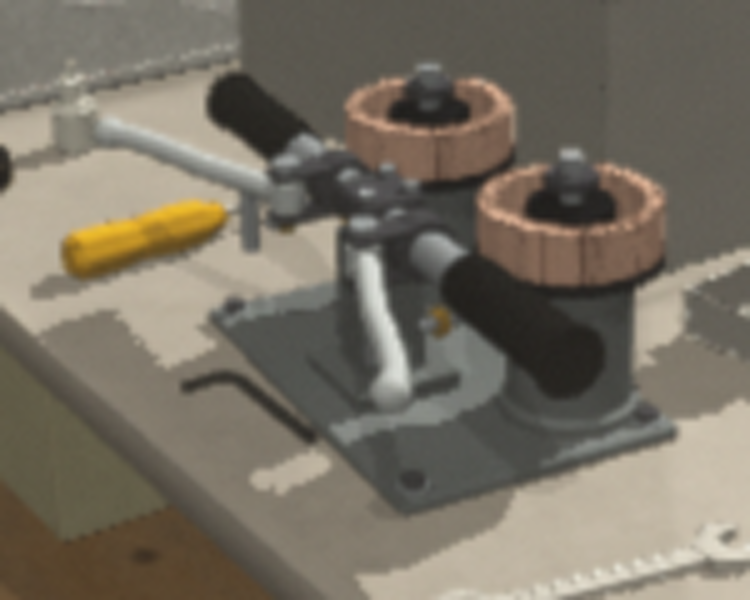

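View pics/c2.png

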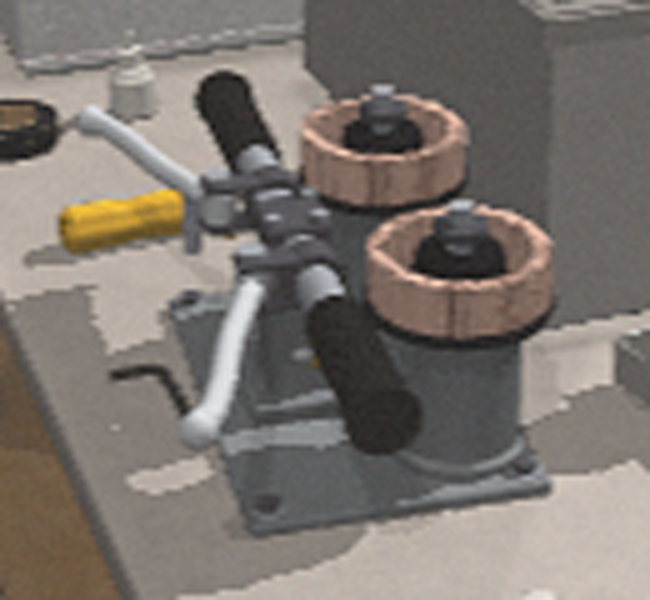

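The crops show the left ball end at c1 (103,130) and c2 (92,121), and the right ball end at c1 (390,388) and c2 (198,430). They also show the grip ends and plate corners. Next I intersect these with their known heights.

```bash
cat > cam.py <<'E'
import numpy as np
from scipy.spatial.transform import Rotation as R
def ray(m,u,v):
    K=m["K"];d=np.array([(u-K[0,2])/K[0,0],-(v-K[1,2])/K[1,1],-1.]);return m["origin"],R.from_rotvec(m["rotation"]).apply(d)
def atz(m,u,v,z):
    o,d=ray(m,u,v);return o+d*(z-o[2])/d[2]
def tri(rs):
    A=0;b=0
    for o,d in rs:
        d=d/np.linalg.norm(d);P=np.eye(3)-np.outer(d,d);A=A+P;b=b+P@o
    return np.linalg.solve(A,b)
E
python3 - <<'E'
from bench import robot
from cam import *
np.set_printoptions(precision=4,suppress=True)
S=robot.camera_model("scene");D=robot.camera_model("side")
P=dict(Lball=((103,130),(92,121),.1),Rball=((390,388),(198,430),.1),Rgrip=((572,358),(388,418),.1),Lgrip=((230,98),(222,92),.1),
Lpin=((288,188),(218,200),.11),Rpin=((366,228),(252,256),.11),Rclampend=None,
c1=((213,318),(168,305),.008),c2=((408,512),(250,532),.008),c3=((676,432),(551,487),.008))
for k,p in P.items():
    if not p: continue
    a=(p[0][0]/5+190,p[0][1]/5+170);b=(p[1][0]/5+210,p[1][1]/5+165)
    print(k,atz(S,*a,p[2]),atz(D,*b,p[2]),tri([ray(S,*a),ray(D,*b)]))
E
```

```text
Lball [0.4416 0.1843 0.1   ] [0.4452 0.183  0.1   ] [0.449  0.2005 0.0927]
Rball [ 0.4077 -0.1592  0.1   ] [ 0.4074 -0.1596  0.1   ] [ 0.4074 -0.1599  0.1003]
Rgrip [ 0.4863 -0.1823  0.1   ] [ 0.4881 -0.1805  0.1   ] [ 0.4889 -0.1787  0.0982]
Lgrip [0.523  0.1872 0.1   ] [0.528  0.1966 0.1   ] [0.5295 0.2005 0.0963]
Lpin [0.471  0.0322 0.11  ] [0.4769 0.0365 0.11  ] [0.4812 0.0507 0.1019]
Rpin [ 0.4763 -0.0327  0.11  ] [ 0.4741 -0.0303  0.11  ] [ 0.4709 -0.041   0.1151]
c1 [0.4637 0.1093 0.008 ] [0.4674 0.1168 0.008 ] [0.4685 0.1199 0.0042]
c2 [ 0.4404 -0.1202  0.008 ] [ 0.4426 -0.1148  0.008 ] [ 0.4425 -0.1159  0.0068]
c3 [ 0.5882 -0.135   0.008 ] [ 0.5932 -0.1321  0.008 ] [ 0.5978 -0.1235  0.0004]
```

Careful with the scale: shifts go in shares of 80 cm and turns go in shares of 2 pi rad. That gives: -0.0195 m / 0.8 = -0.0244, -0.0186 m / 0.8 = -0.0233.

```bash
echo '[[[-0.0244, -0.0233, 0.0025, 0], [-0.0244, -0.0233, 0.0025, 0], [-0.0244, -0.0233, 0.0025, 0], [-0.0244, -0.0233, 0.0025, 0], [-0.0244, -0.0233, 0.0025, 0], [-0.0244, -0.0233, 0.0025, 0], [-0.0244, -0.0233, 0.0025, 0], [-0.0244, -0.0233, 0.0025, 0], [-0.0244, -0.0233, 0.0025, 0], [-0.0244, -0.0233, 0.0025, 0], [-0.0244, -0.0233, 0.0025, 0], [-0.0244, -0.0233, 0.0025, 0], [-0.0244, -0.0233, 0.0025, 0], [-0.0244, -0.0233, 0.0025, 0], [-0.0244, -0.0233, 0.0025, 0], [0, 0, 0, 0]]]' | python3 nudge.py 0 20
echo '[[[0, 0, 0, 0.017], [0, 0, 0, 0.017], [0, 0, 0, 0.017], [0, 0, 0, 0.017], [0, 0, 0, 0.017], [0, 0, 0, 0.017], [0, 0, 0, 0.017], [0, 0, 0, 0.017], [0, 0, 0, 0], [0, 0, 0, 0], [0, 0, 0, 0]]]' | python3 nudge.py
cat >> cam.py <<'E'
def wrist(robot,o):
    m=dict(robot.camera_model("wrist"));H=m["hand_eye"];T=R.from_rotvec(o["tcp_rot"])
    m["origin"]=o["eef_pos"]+T.apply(H[:3,3]);m["rotation"]=(T*R.from_matrix(H[:3,:3])).as_rotvec();return m
E
python3 - <<'E'
from bench import robot
import cv2,json,numpy as np
from cam import *
o=robot.get_obs();m=wrist(robot,o);f=robot.grab_frame("wrist");cv2.imwrite("pics/w1.png",f)
np.savez("w1.npz",K=m["K"],origin=m["origin"],rotation=m["rotation"])
print(o["eef_pos"],R.from_rotvec(o["tcp_rot"]).as_matrix(),o["force"],o["joint_positions"])
E
```

```text
time: 1.43
eef_pos: [0.3914, 0.1408, 0.2008]
tcp_rot: [0.687, 3.065, -0.004]
force: [-0.1, 0.7, 1.2]
opening: -0.0002
grip_force: 0.0
time: 2.35
eef_pos: [0.39, 0.1448, 0.2012]
tcp_rot: [-1.889, -2.51, 0.0]
force: [-0.6, 0.2, -0.1]
opening: -0.0001
grip_force: 0.0
[0.3900212  0.14477445 0.20121623] [[-2.76879103e-01  9.60904718e-01 -2.91176065e-04]
 [ 9.60904725e-01  2.76879164e-01  1.94758002e-04]
 [ 2.67764469e-04 -2.25868036e-04 -9.99999939e-01]] [-0.62140943  0.22796224 -0.0977514 ] [ 1.87612763e-01  5.51558024e-02  1.86215935e+00  2.61149269e-04
  1.22452725e+00 -9.30206488e-02]
```

View pics/w1.png

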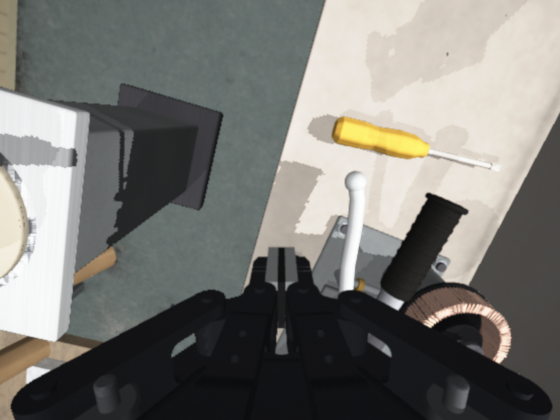

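The wrist view shows the ball end at (355,181) and the lever running down to about (347,288). The black grip goes from (447,204) to (396,290), and the finger tips are at (281,250).

Run:
```python
from cam import *
np.set_printoptions(precision=4,suppress=True)
m=dict(np.load("w1.npz"))
for k,u,v in[("ball",355,181),("m1",358,215),("m2",354,245),("m3",347.5,285),("facem1",350,217),("gripend",447,204),("gripin",397,290),("tip?",281,250)]:
    p=atz(m,u,v,.1);print(k,p, "stand",)
```

```text
ball [0.4428 0.1839 0.1   ] stand
m1 [0.4555 0.1566 0.1   ] stand
m2 [0.4619 0.1292 0.1   ] stand
m3 [0.4699 0.0897 0.1   ] stand
facem1 [0.4495 0.153  0.1   ] stand
gripend [0.525  0.1869 0.1   ] stand
gripin [0.5161 0.0975 0.1   ] stand
tip? [0.4008 0.1066 0.1   ] stand
```

Converted, 0.01 m / 0.8 = 0.0125, 0.008 m / 0.8 = 0.01, 0.035 rad / 6.2832 = 0.0056.

```bash
echo '[[[0, 0, 0.0125, 0.0056], [0, 0, 0.0125, 0.0056], [0, 0, 0.0125, 0], [0, 0, 0.0125, 0], [0, 0, 0.0125, 0], [0, 0, 0.0125, 0], [0, 0, 0.0125, 0], [0, 0, 0.0125, 0], [0, 0, 0.0125, 0], [0, 0, 0.0125, 0], [0, 0, 0.0125, 0], [0, 0, 0.01, 0], [0, 0.0075, 0, 0], [-0.0025, 0.0075, 0, 0], [0, 0.0075, 0, 0], [0, 0.0075, 0, 0], [0, 0, 0, 0], [0, 0, 0, 0]]]' | python3 nudge.py
python3 - <<'E'
from bench import robot
import cv2
from cam import *
o=robot.get_obs();f=robot.grab_frame("wrist");cv2.imwrite("pics/w2.png",f)
print(o["eef_pos"],R.from_rotvec(o["tcp_rot"]).as_matrix()[:2,1],o["force"])
E
```

```text
time: 3.9
eef_pos: [0.415, 0.1476, 0.0836]
tcp_rot: [1.978, 2.44, 0.001]
force: [-0.4, 0.2, 0.1]
opening: 0.0001
grip_force: 0.0
[0.41501569 0.1476304  0.08364588] [0.97843896 0.20653421] [-0.38706064  0.24887534  0.08566041]
```

View pics/w2.png

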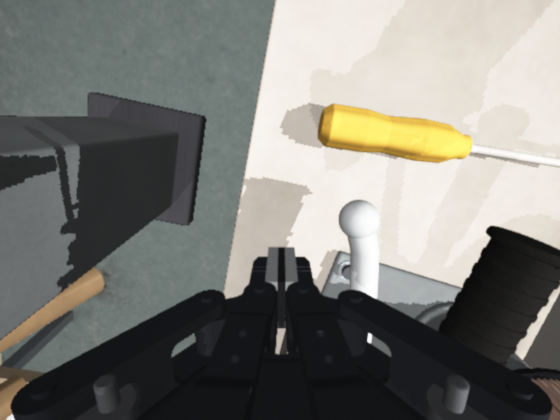

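The finger tips at (281,250) are level with the lever, the ball is at (358,220), and the gap is free. Now I press slowly.

Converted, 0.004 m / 0.8 = 0.005.

```bash
for i in 1; do :; done; echo '[[[0, 0.005, 0, 0], [0, 0.005, 0, 0], [0, 0.005, 0, 0], [0, 0, 0, 0], [0, 0, 0, 0]]]' | python3 nudge.py; echo '[[[0, 0.005, 0, 0], [0, 0.005, 0, 0], [0, 0, 0, 0], [0, 0, 0, 0]]]' | python3 nudge.py;echo '[[[0, 0.005, 0, 0.0048], [0, 0.005, 0, 0.0048], [0, 0, 0, 0], [0, 0, 0, 0]]]' | python3 nudge.py
```

```text
time: 4.37
eef_pos: [0.4262, 0.15, 0.0833]
tcp_rot: [1.979, 2.44, 0.0]
force: [0.1, 0.8, -0.6]
opening: 0.0
grip_force: 0.0
time: 4.7
eef_pos: [0.4338, 0.1516, 0.0833]
tcp_rot: [-1.979, -2.44, 0.001]
force: [-0.1, -0.4, -0.6]
opening: 0.0
grip_force: 0.3
time: 5.03
eef_pos: [0.4412, 0.1531, 0.0832]
tcp_rot: [-2.05, -2.38, 0.001]
force: [-1.7, -0.0, 0.4]
opening: -0.0001
grip_force: 0.5
```

Converted, 0.003 m / 0.8 = 0.0038, 0.03 rad / 6.2832 = 0.0048.

```bash
for i in 1; do :; done; echo '[[[0, 0.0038, 0, 0.0048], [0, 0.0038, 0, 0.0048], [0, 0, 0, 0], [0, 0, 0, 0]]]' | python3 nudge.py | grep -E 'pos|force'; echo '[[[0, 0.0038, 0, 0.0048], [0, 0, 0, 0], [0, 0, 0, 0]]]' | python3 nudge.py| grep -E 'pos|force';echo '[[[0, 0.0038, 0, 0.0048], [0, 0, 0, 0], [0, 0, 0, 0]]]' | python3 nudge.py| grep -E 'pos|force';echo '[[[0, 0.0038, 0, 0.0048], [0, 0, 0, 0], [0, 0, 0, 0]]]' | python3 nudge.py| grep -E 'pos|force'
```

```text
eef_pos: [0.4469, 0.1539, 0.0832]
force: [-0.7, -0.1, 0.9]
grip_force: 0.5
eef_pos: [0.4497, 0.1542, 0.0831]
force: [-2.0, 1.4, 0.0]
grip_force: 0.9
eef_pos: [0.452, 0.1546, 0.083]
force: [-3.5, 2.3, 1.2]
grip_force: 2.1
eef_pos: [0.4538, 0.1549, 0.0829]
force: [-5.9, 3.1, 1.1]
grip_force: 3.3
```

Converted, 0.004 m / 0.8 = 0.005.

```bash
for i in 1; do :; done; echo '[[[0, 0.005, 0, 0], [0, 0, 0, 0], [0, 0, 0, 0]]]' | python3 nudge.py | grep -E 'pos|force'; echo '[[[0, 0.0038, 0, 0], [0, 0, 0, 0], [0, 0, 0, 0]]]' | python3 nudge.py| grep -E 'pos|force'
```

```text
eef_pos: [0.4559, 0.1549, 0.0827]
force: [-10.8, 3.7, 4.4]
grip_force: 4.9
eef_pos: [0.4574, 0.1549, 0.0826]
force: [-11.9, 4.2, 7.4]
grip_force: 6.4
```

Converted, 0.003 m / 0.8 = 0.0038.

```bash
for i in 1; do :; done; echo '[[[0, 0.0038, 0, 0], [0, 0, 0, 0], [0, 0, 0, 0]]]' | python3 nudge.py | grep -E 'pos|force'; echo '[[[0, 0.0013, 0, 0], [0, 0, 0, 0], [0, 0, 0, 0], [0, 0, 0, 0], [0, 0, 0, 0], [0, 0, 0, 0], [0, 0, 0, 0], [0, 0, 0, 0], [0, 0, 0, 0], [0, 0, 0, 0], [0, 0, 0, 0], [0, 0, 0, 0]]]' | python3 nudge.py
python3 - <<'E'
from bench import robot
import cv2
from cam import *
o=robot.get_obs();cv2.imwrite("pics/s2.png",robot.grab_frame("side"));cv2.imwrite("pics/w3.png",robot.grab_frame("wrist"))
print(R.from_rotvec(o["tcp_rot"]).as_matrix(),o["force"],o["wrist_torque"])
E
```

```text
eef_pos: [0.4588, 0.1549, 0.0825]
force: [-15.2, 4.5, 8.3]
grip_force: 7.9
time: 7.87
eef_pos: [0.4593, 0.155, 0.0825]
tcp_rot: [-2.215, -2.212, 0.017]
force: [-16.6, 4.0, 9.9]
opening: 0.0
grip_force: 8.3
[[ 1.57459785e-03  9.99875127e-01 -1.57241945e-02]
 [ 9.99998577e-01 -1.56487205e-03  6.30809244e-04]
 [ 6.06124121e-04 -1.57251654e-02 -9.99876168e-01]] [-16.61044292   3.96818163   9.90942531] [0.67140244 2.42496065 0.09721227]
```

View pics/w3.png

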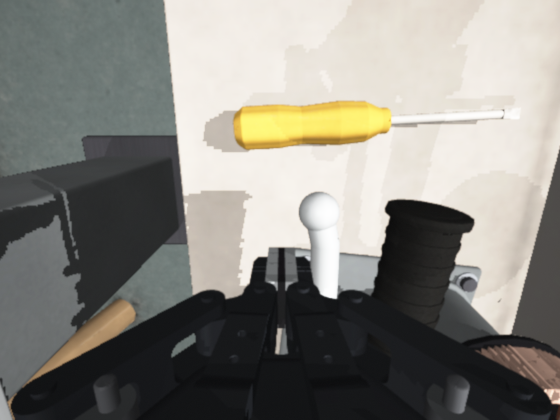

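The wrist view shows the left lever held well short of the grip (ball at (319,211), gap to the grip at x≈385) at 17 N, so the left brake is sound. Now I let it out, back off and rise.

Converted, -0.005 m / 0.8 = -0.0063, -0.004 m / 0.8 = -0.005, -0.021 rad / 6.2832 = -0.0033.

```bash
echo '[[[0, -0.005, 0, -0.0033], [0, -0.005, 0, -0.0033], [0, -0.005, 0, -0.0033], [0, -0.005, 0, -0.0033], [0, -0.005, 0, -0.0033], [0, -0.005, 0, -0.0033], [0, -0.005, 0, -0.0033], [0, -0.005, 0, -0.0033], [0, -0.005, 0, -0.0033], [0, -0.005, 0, -0.0033], [0, -0.0063, 0, 0], [0, -0.0063, 0, 0], [0, -0.0063, 0, 0], [0, -0.0063, 0, 0], [0, 0, 0, 0], [0, 0, 0, 0]]]' | python3 nudge.py; echo '[[[0, 0, -0.0188, 0], [0, 0, -0.0188, 0], [0, 0, -0.0188, 0], [0, 0, -0.0188, 0], [0, 0, -0.0188, 0], [0, 0, -0.0188, 0], [0, 0, -0.0188, 0], [0, 0, -0.0188, 0], [0, 0, 0, 0.0159], [0, 0, 0, 0.0159], [0, 0, 0, 0.0159], [0, 0, 0, 0.0159], [0, 0, 0, 0.0159], [0, 0, 0, 0.0201], [0, 0, 0, 0], [0, 0, 0, 0]]]' | python3 nudge.py
```

```text
time: 9.3
eef_pos: [0.408, 0.1466, 0.0834]
tcp_rot: [1.979, 2.44, 0.0]
force: [0.3, 0.1, 0.4]
opening: -0.0002
grip_force: 0.0
time: 10.63
eef_pos: [0.4085, 0.1467, 0.2033]
tcp_rot: [2.63, 1.717, 0.001]
force: [-0.1, 0.3, 1.2]
opening: 0.0001
grip_force: 0.0
```

Converted, -0.0193 m / 0.8 = -0.0241, 0.0063 m / 0.8 = 0.0079.

```bash
echo '[[[-0.0241, 0.0079, 0, 0], [-0.0241, 0.0079, 0, 0], [-0.0241, 0.0079, 0, 0], [-0.0241, 0.0079, 0, 0], [-0.0241, 0.0079, 0, 0], [-0.0241, 0.0079, 0, 0], [-0.0241, 0.0079, 0, 0], [-0.0241, 0.0079, 0, 0], [-0.0241, 0.0079, 0, 0], [-0.0241, 0.0079, 0, 0], [-0.0241, 0.0079, 0, 0], [-0.0241, 0.0079, 0, 0], [-0.0241, 0.0079, 0, 0], [0, 0, 0, 0], [0, 0, 0, 0], [0, 0, 0, 0]]]' | python3 nudge.py
python3 - <<'E'
from bench import robot
import cv2
from cam import *
o=robot.get_obs();m=wrist(robot,o);cv2.imwrite("pics/w4.png",robot.grab_frame("wrist"))
np.savez("w4.npz",K=m["K"],origin=m["origin"],rotation=m["rotation"])
print(R.from_rotvec(o["tcp_rot"]).as_matrix()[:2,1])
E
```

```text
time: 11.97
eef_pos: [0.3814, -0.1154, 0.2032]
tcp_rot: [-2.632, -1.714, -0.001]
force: [-0.7, -0.5, -0.7]
opening: -0.0
grip_force: 0.0
[ 0.91462873 -0.40429451]
```

View pics/w4.png

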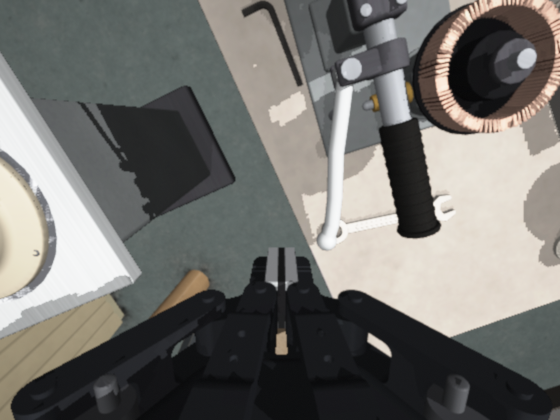

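The right lever is in view: pin at (351,69), ball at (327,241), and the rod through (344,110) and (334,195). The fingers are at (281,250).

Run:
```python
from cam import *
np.set_printoptions(precision=4,suppress=True)
m=dict(np.load("w4.npz"))
P={k:atz(m,u,v,z) for k,u,v,z in[("ball",327,241,.1),("pin",351,69,.115),("a",343,110,.1),("b",334,195,.1),("c",336,170,.1)]}
for k,p in P.items(): print(k,p)
u=P["a"]-P["b"];u=u[:2]/np.hypot(*u[:2]);print(u,np.linalg.norm(P["ball"]-P["pin"]),np.linalg.norm(P["ball"]-P["b"]))
```

```text
ball [ 0.4061 -0.1611  0.1   ]
pin [ 0.4701 -0.038   0.115 ]
a [ 0.4581 -0.0625  0.1   ]
b [ 0.427 -0.124  0.1  ]
c [ 0.4362 -0.1047  0.1   ]
[0.4512 0.8924] 0.139505054141861 0.04249616806462123
```

Converted, 0.01 m / 0.8 = 0.0125, 0.003 m / 0.8 = 0.0038, 0.025 rad / 6.2832 = 0.004.

```bash
echo '[[[0, 0, 0.0125, 0.004], [0, 0, 0.0125, 0.004], [0.0038, 0, 0.0125, 0], [0, 0, 0.0125, 0], [0, 0, 0.0125, 0], [0, 0, 0.0125, 0], [0, 0, 0.0125, 0], [0, 0, 0.0125, 0], [0, 0, 0.0125, 0], [0, 0, 0.0125, 0], [0, 0, 0.0125, 0], [0, 0, 0.0125, 0], [0, 0.0063, 0, 0], [0, 0.0063, 0, 0], [0, 0.0063, 0, 0], [0, 0.005, 0, 0], [0, 0, 0, 0], [0, 0, 0, 0]]]' | python3 nudge.py; echo '[[[0, 0.005, 0, 0], [0, 0.005, 0, -0.0032], [0, 0.005, 0, -0.0056], [0, 0, 0, 0], [0, 0, 0, 0]]]' | python3 nudge.py|grep -E 'pos|force'; echo '[[[0, 0.0038, 0, -0.0048], [0, 0.0038, 0, -0.0048], [0, 0, 0, 0], [0, 0, 0, 0]]]' | python3 nudge.py|grep -E 'pos|force'
```

```text
time: 13.52
eef_pos: [0.4004, -0.122, 0.0837]
tcp_rot: [2.674, 1.647, 0.001]
force: [0.3, 0.4, -0.4]
opening: 0.0002
grip_force: 0.0
eef_pos: [0.4104, -0.1272, 0.0832]
force: [-1.5, -0.0, 0.1]
grip_force: 0.5
eef_pos: [0.4156, -0.1293, 0.0832]
force: [-1.4, -0.5, -0.2]
grip_force: 0.6
```

Converted, 0.003 m / 0.8 = 0.0038, -0.03 rad / 6.2832 = -0.0048.

```bash
echo '[[[0, 0.0038, 0, -0.0048], [0, 0.0038, 0, -0.0048], [0, 0, 0, 0], [0, 0, 0, 0]]]' | python3 nudge.py|grep -E 'pos|force'; echo '[[[0, 0.0038, 0, -0.0048], [0, 0.0038, 0, -0.0048], [0, 0, 0, 0], [0, 0, 0, 0]]]' | python3 nudge.py|grep -E 'pos|force'; echo '[[[0, 0.0038, 0, -0.0048], [0, 0.0038, 0, -0.0048], [0, 0, 0, 0], [0, 0, 0, 0]]]' | python3 nudge.py|grep -E 'pos|force'
```

```text
eef_pos: [0.4212, -0.1313, 0.0832]
force: [-1.3, -0.4, 0.0]
grip_force: 0.7
eef_pos: [0.427, -0.1329, 0.0832]
force: [-2.2, 0.0, 1.0]
grip_force: 0.8
eef_pos: [0.4329, -0.1343, 0.0832]
force: [-2.2, -0.6, 0.4]
grip_force: 0.9
```

Converted, 0.003 m / 0.8 = 0.0038, -0.03 rad / 6.2832 = -0.0048.

```bash
echo '[[[0, 0.0038, 0, -0.0048], [0, 0.0038, 0, -0.0048], [0, 0, 0, 0], [0, 0, 0, 0]]]' | python3 nudge.py|grep -E 'pos|force'; echo '[[[0, 0.0025, 0, -0.0032], [0, 0, 0, 0], [0, 0, 0, 0]]]' | python3 nudge.py|grep -E 'pos|force'; echo '[[[0, 0.0025, 0, -0.0032], [0, 0, 0, 0], [0, 0, 0, 0]]]' | python3 nudge.py|grep -E 'pos|force'
```

```text
eef_pos: [0.4388, -0.1353, 0.0832]
force: [-2.3, -2.2, -0.7]
grip_force: 1.1
eef_pos: [0.4411, -0.1355, 0.0832]
force: [-2.3, -1.6, 0.0]
grip_force: 1.1
eef_pos: [0.4433, -0.1357, 0.0833]
force: [-2.6, -1.5, -1.0]
grip_force: 1.1
```

Converted, 0.002 m / 0.8 = 0.0025, -0.01 rad / 6.2832 = -0.0016.

```bash
echo '[[[0, 0.0025, 0, -0.0016], [0, 0, 0, 0], [0, 0, 0, 0]]]' | python3 nudge.py|grep -E 'pos|force'; echo '[[[0, 0.0025, 0, 0], [0, 0, 0, 0], [0, 0, 0, 0]]]' | python3 nudge.py|grep -E 'pos|force';  echo '[[[0, 0.0019, 0, 0], [0, 0, 0, 0], [0, 0, 0, 0]]]' | python3 nudge.py|grep -E 'pos|force'
```

```text
eef_pos: [0.4449, -0.1359, 0.0832]
force: [-3.6, -1.8, 1.0]
grip_force: 1.9
eef_pos: [0.445, -0.1358, 0.0831]
force: [-8.0, -2.9, 2.5]
grip_force: 4.0
eef_pos: [0.445, -0.1358, 0.083]
force: [-11.4, -3.5, 4.7]
grip_force: 5.5
```

It is rigidly against the bar. I add a little more push, hold, and then let it out.

Converted, 0.0012 m / 0.8 = 0.0015.

```bash
echo '[[[0, 0.0015, 0, 0], [0, 0, 0, 0], [0, 0, 0, 0], [0, 0, 0, 0], [0, 0, 0, 0], [0, 0, 0, 0], [0, 0, 0, 0], [0, 0, 0, 0], [0, 0, 0, 0], [0, 0, 0, 0], [0, 0, 0, 0], [0, 0, 0, 0]]]' | python3 nudge.py; echo '[[[0, -0.005, 0, 0.0048], [0, -0.005, 0, 0.0048], [0, -0.005, 0, 0.0048], [0, -0.005, 0, 0.0048], [0, -0.005, 0, 0.0064], [0, -0.005, 0, 0.0064], [0, -0.005, 0, 0.0064], [0, -0.005, 0, 0.0064], [0, -0.005, 0, 0.0064], [0, -0.005, 0, 0.0064], [0, -0.005, 0, 0.0056], [0, -0.005, 0, 0], [0, -0.005, 0, 0], [0, -0.0063, 0, 0], [0, -0.0063, 0, 0], [0, -0.0063, 0, 0], [0, -0.0063, 0, 0], [0, 0, 0, 0], [0, 0, 0, 0]]]' | python3 nudge.py; echo '[[[0, 0, -0.0188, 0], [0, 0, -0.0188, 0], [0, 0, -0.0188, 0], [0, 0, -0.0188, 0], [0, 0, -0.0188, 0], [0, 0, -0.0188, 0], [0, 0, -0.0188, 0], [0, 0, -0.0188, 0], [0, 0, 0, -0.0175], [0, 0, 0, -0.0175], [0, 0, 0, -0.0175], [0, 0, 0, -0.0175], [0, 0, 0, -0.0175], [0, 0, 0, -0.0191], [0, 0, 0, 0], [0, 0, 0, 0]]]' | python3 nudge.py
python3 - <<'E'
from bench import robot
from cam import *
o=robot.get_obs();M=R.from_rotvec(o["tcp_rot"]).as_matrix();t=np.array([.4085,.1467,.2033])
print(M[:2,1],M.T@(t-o["eef_pos"]))
E
```

```text
time: 17.85
eef_pos: [0.4451, -0.1358, 0.083]
tcp_rot: [-2.282, -2.149, 0.01]
force: [-12.9, -4.0, 7.6]
opening: -0.0001
grip_force: 6.7
time: 19.43
eef_pos: [0.3821, -0.1137, 0.0834]
tcp_rot: [2.667, 1.66, 0.001]
force: [0.3, 0.5, 0.3]
opening: -0.0003
grip_force: 0.0
time: 20.77
eef_pos: [0.3825, -0.1139, 0.2033]
tcp_rot: [1.976, 2.442, 0.0]
force: [-0.3, 0.7, -0.3]
opening: 0.0
grip_force: 0.0
[0.97803932 0.20842026] [ 2.49482506e-01  7.97499659e-02 -1.99706718e-06]
```

Converted, 0.0192 m / 0.8 = 0.024, 0.00613 m / 0.8 = 0.0077.

```bash
echo '[[[0.024, 0.0077, 0, 0], [0.024, 0.0077, 0, 0], [0.024, 0.0077, 0, 0], [0.024, 0.0077, 0, 0], [0.024, 0.0077, 0, 0], [0.024, 0.0077, 0, 0], [0.024, 0.0077, 0, 0], [0.024, 0.0077, 0, 0], [0.024, 0.0077, 0, 0], [0.024, 0.0077, 0, 0], [0.024, 0.0077, 0, 0], [0.024, 0.0077, 0, 0], [0.024, 0.0077, 0, 0], [0, 0, 0, 0], [0, 0, 0, 0]]]' | python3 nudge.py; echo '[[[0, 0, 0.0125, 0], [0, 0, 0.0125, 0], [0, 0, 0.0125, 0], [0, 0, 0.0125, 0], [0, 0, 0.0125, 0], [0, 0, 0.0125, 0], [0, 0, 0.0125, 0], [0, 0, 0.0125, 0], [0, 0, 0.0125, 0], [0, 0, 0.0125, 0], [0, 0, 0.0125, 0], [0, 0, 0.0125, 0], [0, 0.0063, 0, 0], [0, 0.0063, 0, 0], [0, 0.0063, 0, 0], [0, 0.0063, 0, 0], [0, 0.0063, 0, 0], [0, 0, 0, 0], [0, 0, 0, 0]]]' | python3 nudge.py
```

```text
time: 22.02
eef_pos: [0.4074, 0.1474, 0.2032]
tcp_rot: [1.972, 2.445, -0.001]
force: [-0.4, 0.6, 0.5]
opening: 0.0002
grip_force: 0.0
time: 23.6
eef_pos: [0.4322, 0.1524, 0.0835]
tcp_rot: [1.972, 2.445, 0.0]
force: [-0.0, 0.1, -0.6]
opening: -0.0001
grip_force: 0.0
```

Converted, 0.004 m / 0.8 = 0.005, 0.003 m / 0.8 = 0.0038, 0.03 rad / 6.2832 = 0.0048.

```bash
echo '[[[0, 0.005, 0, 0.0032], [0, 0.005, 0, 0.0048], [0, 0.0038, 0, 0.0048], [0, 0.0038, 0, 0.0048], [0, 0.0038, 0, 0.0048], [0, 0, 0, 0], [0, 0, 0, 0]]]' | python3 nudge.py |grep -E 'pos|force'; echo '[[[0, 0.0038, 0, 0.0048], [0, 0.0038, 0, 0.0048], [0, 0, 0, 0], [0, 0, 0, 0]]]' | python3 nudge.py|grep -E 'pos|force'; echo '[[[0, 0.0038, 0, 0], [0, 0.0025, 0, 0], [0, 0, 0, 0], [0, 0, 0, 0]]]' | python3 nudge.py|grep -E 'pos|force'
```

```text
eef_pos: [0.4481, 0.1552, 0.0831]
force: [-0.9, 0.8, 0.4]
grip_force: 0.6
eef_pos: [0.4521, 0.1559, 0.0829]
force: [-4.7, 1.7, 2.6]
grip_force: 2.1
eef_pos: [0.4549, 0.1559, 0.0827]
force: [-7.9, 3.4, 4.8]
grip_force: 4.1
```

Converted, 0.003 m / 0.8 = 0.0038.

```bash
echo '[[[0, 0.0038, 0, 0], [0, 0.0038, 0, 0], [0, 0, 0, 0], [0, 0, 0, 0]]]' | python3 nudge.py|grep -E 'pos|force'; echo '[[[0, 0.0013, 0, 0], [0, 0, 0, 0], [0, 0, 0, 0], [0, 0, 0, 0], [0, 0, 0, 0], [0, 0, 0, 0]]]' | python3 nudge.py
python3 - <<'E'
from bench import robot
import cv2
f=robot.grab_frame("side")[150:300,160:360];cv2.imwrite("pics/s5.png",cv2.resize(f,(800,600),interpolation=cv2.INTER_CUBIC))
E
```

```text
eef_pos: [0.458, 0.1561, 0.0826]
force: [-14.1, 2.6, 8.0]
grip_force: 6.9
time: 25.68
eef_pos: [0.4584, 0.1561, 0.0826]
tcp_rot: [-2.199, -2.227, 0.017]
force: [-13.8, 3.0, 9.6]
opening: 0.0
grip_force: 7.4
```

View pics/s5.png

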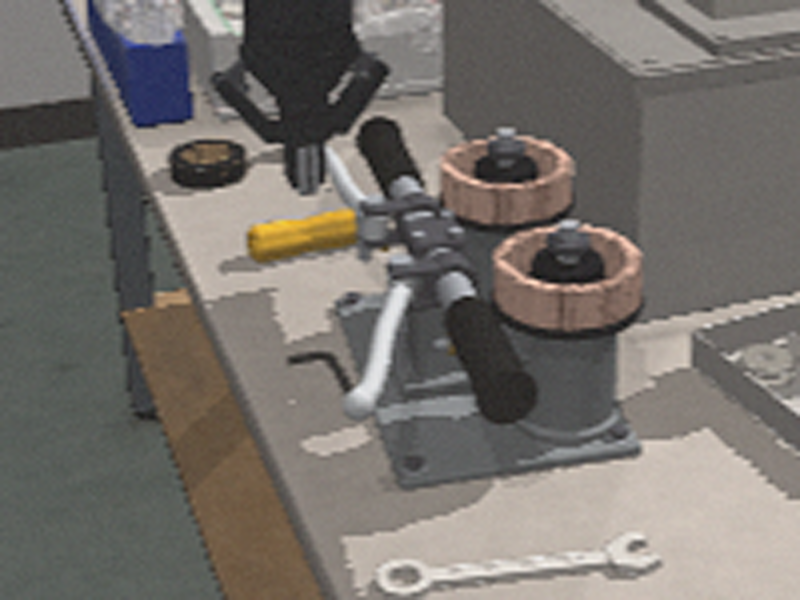

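The side view shows the left lever held in by the finger backs at (310,170). The right lever is out with its ball at (360,400), and the loose things are where they were.

```bash
python3 -c "
from bench import robot
print(robot.get_obs()['force']);print(robot.hand_in())"
```

```text
[-14.6471966    3.85396994   9.61288286]
the job is handed in; nothing more can be done
None
```

I checked both brakes, left then right: the left is sound (stiff well short of the bar) and the right runs in to the bar, so I handed in holding the left lever pressed at about 15 N with the right one out.

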